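# Wind the sensor lift up to its stop and ease it off

### The job

Park the sensor lift at the top of its travel. Pick up the loose handwheel by its hub, set it squarely on the spindle on top of the lift so that it drops down over the cross pin, and let go; then take it by its revolving handle, wind it clockwise (seen from above) until you feel the carriage come up against its stop, and back it off a quarter turn so that the screw is not left jammed. Leave the handwheel on the spindle and do not disturb the jar, caliper, screwdriver and multimeter.

Things in the scene. Friction and masses are not known exactly. Their poses are not given: they have to be found in the camera images.
- lift_stage: Hand-wound sensor lift, bolted down: base plate 130 x 190 x 12 mm, two upright rods, a bridge 54 x 150 mm with its top 146 mm above the table, a blue carriage with a range sensor riding below the bridge, and a vertical spindle through the bridge, its tip at 194 mm. Origin: centre of the base's underside, on the spindle axis; x points away from the sensor's side, z up
- lift_spindle (a joint): Turn of the spindle in rad: 0 with the carriage hard up against its stop (two black collars under the bridge), growing anticlockwise seen from above (the carriage sinks 8 mm a turn). It starts 1.2 to 1.9 turns from the stop. Turning takes about 0.12 N m (2 N at the handle); it stays where it is left; the stop is firm
- spindle_seat (a point): On the spindle's axis, on the flat top of its steel collar (52 mm across, 160 mm above the table), where the handwheel comes to rest. Turns with the spindle: x along the cross pin, z up. Above it stands the spindle's round end, 12 mm thick, 34 mm high, the last 8 mm tapered
- cross_pin (a point): Centre of the level cross pin through the spindle end, 7 mm above the seat; the pin is 8 mm thick, 48 mm long, along this frame's x
- handwheel: Loose handwheel, 0.3 to 0.5 kg, lying hub down on the table: black round rim 129 mm across, its centre line 58 mm from the axis and 20 mm above the origin, three spokes, an upright black revolving handle on the rim. Origin: centre of the hub's underside; z up along the axis, x towards the handle. It is fully down when this origin is on the spindle seat
- hub_boss (a point): On the wheel's axis, 46 mm above its origin, where the hub is gripped: a round metal boss, 30 mm thick, from 24 mm (top of the spokes) to 60 mm above the origin
- jaws (a point): On the wheel's axis, 8 mm above its origin, amid four square driving jaws 16 mm high. Between them run slots 13 mm wide along the wheel's x and y: the cross pin fits into either, so in any of four directions, with some 6 degrees of play either way. Slots off the pin leave the wheel 11 mm high. Above is a blind bore, 15 mm wide, 40 mm deep from the underside, for the spindle end
- handle (a point): On the axis of the revolving handle, 53 mm above the wheel's origin, 58 mm from its axis. The handle is 21 mm thick, from 30 to 77 mm above the origin, and spins freely about its own upright axis: it can be gripped firmly without turning the hand while the wheel goes round
- jar: clear jar of screws with white cap, 52 mm across, 54 mm high; origin at the centre of its underside; to be left alone
- calipers: digital caliper, 195 mm long, lying flat; origin at the centre of its underside; to be left alone
- driver: yellow screwdriver, 158 mm long, lying flat; origin at the centre of its underside; to be left alone
- meter: teal multimeter, 135 x 70 x 41 mm, lying flat; origin at the centre of its underside; to be left alone
Not all that is in view belongs to the job. What is shaped like the handwheel but purple or white is not meant.

How it is judged:
On the way, in this order (a step that is already met when the one before it is completed fails the run):
1. the handwheel is sat down on the spindle, over the cross pin, and let go (horizontal distance between handwheel and spindle_seat below 0.004 m and z of handwheel in the frame of spindle_seat between -0.004 and 0.005 m and contact force between the fingers and handwheel below 0.2 N), for 0.2 s.
2. with the handwheel on the spindle, the carriage is wound up against its stop (value of joint lift_spindle below 0.06 rad and horizontal distance between handwheel and spindle_seat below 0.006 m and z of handwheel in the frame of spindle_seat below 0.008 m), for 0.1 s.
At the end, for the whole second after the job is handed in: After the stop was reached, the spindle stands a quarter turn back from it (between 60 and 120 degrees), at rest, and the handwheel sits fully down on the spindle over the cross pin (within 4 mm sideways and 5 mm in height), let go (value of joint lift_spindle between 1.05 and 2.1 rad and horizontal distance between handwheel and spindle_seat below 0.004 m and z of handwheel in the frame of spindle_seat between -0.004 and 0.005 m and velocity of joint lift_spindle between -0.05 and 0.05 rad/s and angular speed of handwheel below 0.1 rad/s); the robot touches nothing.
It fails at once if the jar, caliper, screwdriver or multimeter is shifted by more than 20 mm (distance of any of jar, calipers, driver, meter from where it was at the start of the episode above 0.02 m).
It also fails if it takes over 72 s, if anything falls off the work surface, if the arm or the gripper's body presses on something with over 40 N, if the wrist force passes 120 N, or if a joint passes its speed limit or range.

### The arm

A 6-joint arm with a two-finger parallel gripper is mounted at the origin on the work surface; the furniture and walls round the work are solid. World frame = base frame: x ahead of the robot, y to its left, z up, the work surface at z = 0. Lengths are in m, angles in rad, forces in N, time in s.
With the tool pointing down it reaches from about 0.3 to 0.875 m from the base axis. Payload 6.4 kg.
Tool frame: the origin (TCP) lies midway between the tips of the shut fingers; the grasp point (between the pads) lies 19 mm behind it; z points along the fingers, y is the line along which they close (so a half turn about z gives the same grasp; the last joint's range is limited). The gripper opens to 85 mm and grips with 20 to 120 N. Pads are 22 mm wide; open, the fingers measure 114 mm over their backs; the gripper's body (76 mm by 85 mm) begins 54 mm behind the grasp point. The pads swing forward as they close: fully open they stand 13 mm farther back than shut.
Start: joints at [1.033, 0.181, 1.607, -0, 1.354, -0.206], TCP at [0.187, 0.544, 0.198] pointing down, gripper open.
Joint ranges: [-2.99, 2.99], [-0.89, 2.07], [0.3, 2.58], [-1.14, 4.28], [0, 2.63], [-3.12, 3.12]. Speed limits (rad/s): [2.57, 2.57, 3.01, 3.14, 3.14, 3.14].

### API

Orientations are given as a unit quaternion [w, x, y, z].
In Python, from bench import sensors, vision, ctrl gives the robot as it stands.
- The arm moves only by the tool carry_out, never from a script. Its argument "deltas" is text: rows parted by semicolons, each of 7 numbers parted by spaces: the shift along the tool's x, y, z in mm, then the turn, a rotation vector about the tool's x, y, z in rad, then the closure, from 0 (fully open) to 1 (shut). In form: tx ty tz ax ay az claw; .... A call has 1 to 12 rows; each row is the pose to reach, as a shift and turn from the pose commanded when the call began, along the tool's axes at that moment; what a row does not reach only later rows make up. A row lasts 1/8 s, in which the tool goes at most 62.5 mm and 10.7 degrees, less where a joint would pass 70% of its speed; a pose out of reach is approached as far as the arm can. A call with a gripper value outside its range is refused whole. The fingers move at their own pace and stop on an object; the grip force is fixed at half the most. Time passes only in rows, so rows that repeat a pose let the fingers close. It gives the time, the measured TCP pose, the force, the opening and the grip force at its end, in the units of the state.
- sensors.get_obs(): the state, without advancing time (a new reading comes with each control period).
- vision.camera(name): name is "scene" or "top" or "wrist"; returns the picture (384x512x3 uint8, blue, green, red); there is no depth.
- vision.camera_model(name): a dict with "K" (3x3 intrinsics, pixels), "extrinsics" (4x4, takes a point from world to camera coordinates); the wrist camera has in their place "hand_eye" (4x4, takes a point from camera to tool coordinates, whose origin is the TCP and whose axes are the flange's). Camera axes: x right, y down, z forward; pixel columns grow to the right and rows downward; lengths in m; the calibration is good to about 2 mm. A picture is of the moment at which its call begins: read the wrist's pose just before it. camera_model takes no time and is no camera call.
- ctrl.hand_in(): hands the job in; it is judged then, once.
The state is a dict: "time_s": time; "q": joint angles; "dq": joint speeds; "joint_efforts": joint torques, N m; "eef_pos": TCP position; "eef_rot": TCP orientation; "wrist_force": force on the tool from outside, world axes, zero at the start; "torque": the same for the moment, N m; "opening": opening from 0.0 (shut) to 1.0 (fully open); "grasp_force": force on a finger pad.
Only numpy, scipy, OpenCV 4.12 (cv2) and the standard library are available. Lean on these libraries where they do the work, as an engineer would, in place of code of your own. Each camera call takes 0.05 s, during which the arm holds its last target. There are 200 camera calls.

## Working session

There is one attempt and no reset: what is moved stays moved. The work goes in short steps, Python scripts to look and compute and a tool call to move; the robot and the scene stay as the last step left them, time stands still between calls to the robot, and variables do not carry over. Pictures are saved under pics/ and viewed, at most 10 in all, crops included, and the job is handed in when it is done.

Besides the shell and the picture viewer there is one more tool, called after "Request:" as name(argument=value, ...) on one line, values as JSON. carry_out: Moves the arm, as the interface text tells. Its arguments: {"type":"object","properties":{"deltas":{"type":"string"}},"required":["deltas"]}

```bash
mkdir -p pics; cat > h.py <<'E'
import numpy as np, cv2
from bench import sensors, vision, ctrl
from scipy.spatial.transform import Rotation as R
def model(n,obs=None):
    m=vision.camera_model(n);K=np.array(m["K"])
    if n!="wrist": return K,np.array(m["extrinsics"])
    T=np.eye(4);q=obs["eef_rot"];T[:3,:3]=R.from_quat([q[1],q[2],q[3],q[0]]).as_matrix();T[:3,3]=obs["eef_pos"]
    return K,np.linalg.inv(T@np.array(m["hand_eye"]))
def ray(M,u,v):
    K,E=M;C=np.linalg.inv(E);d=C[:3,:3]@np.linalg.inv(K)@[u,v,1];return C[:3,3],d/np.linalg.norm(d)
def onz(M,u,v,z):
    o,d=ray(M,u,v);return o+d*(z-o[2])/d[2]
def tri(rs):
    A=sum(np.eye(3)-np.outer(d,d) for o,d in rs);b=sum((np.eye(3)-np.outer(d,d))@o for o,d in rs)
    p=np.linalg.solve(A,b);return p,[float(np.linalg.norm(np.cross(d,p-o))) for o,d in rs]
def proj(M,p):
    K,E=M;c=K@(E[:3,:3]@np.array(p)+E[:3,3]);return c[:2]/c[2]
def snap(n,f):
    o=sensors.get_obs();im=vision.camera(n);cv2.imwrite("pics/"+f,im);np.save("pics/"+f+".npy",np.array([*o["eef_pos"],*o["eef_rot"]]));return im,model(n,o)
E
python3 - <<'E'
from h import *
a,_=snap("scene","scene0.png");b,_=snap("top","top0.png");w,_=snap("wrist","wrist0.png")
cv2.imwrite("pics/a.png",cv2.resize(a,(800,600)));cv2.imwrite("pics/b.png",cv2.resize(b,(800,600)))
for n in("scene","top"):
  m=model(n);print(n,np.linalg.inv(m[1]).round(3).tolist(),m[0].round(1).tolist())
print(vision.camera_model("wrist")); print(sensors.get_obs())
E
```

```text
scene [[0.521, -0.609, 0.598, -0.216], [-0.853, -0.365, 0.372, -0.372], [-0.008, -0.704, -0.71, 1.0], [0.0, 0.0, 0.0, 1.0]] [[364.0, 0.0, 255.8], [0.0, 364.0, 190.5], [0.0, 0.0, 1.0]]
top [[0.007, -0.997, 0.075, 0.419], [-1.0, -0.007, -0.002, 0.08], [0.003, -0.074, -0.997, 1.474], [0.0, 0.0, 0.0, 1.0]] [[406.8, 0.0, 247.6], [0.0, 406.8, 203.9], [0.0, 0.0, 1.0]]
{'K': array([[280.46830006,   0.        , 260.45641383],
       [  0.        , 280.46830006, 193.68067631],
       [  0.        ,   0.        ,   1.        ]]), 'hand_eye': array([[ 8.65274045e-04, -9.57619856e-01, -2.88033787e-01,
         7.19691524e-02],
       [ 9.99999501e-01,  6.84869015e-04,  7.27100273e-04,
         2.97472490e-04],
       [-4.99020243e-04, -2.88034272e-01,  9.57619971e-01,
        -1.76883366e-01],
       [ 0.00000000e+00,  0.00000000e+00,  0.00000000e+00,
         1.00000000e+00]])}
{'time_s': 0.15, 'q': array([ 1.03268966e+00,  1.81403064e-01,  1.60776754e+00,  2.82260577e-05,
        1.35378857e+00, -2.06300966e-01]), 'dq': array([-0.00073224,  0.00047025, -0.00319388,  0.00051629, -0.00080666,
        0.00015953]), 'joint_efforts': array([ 7.87720128e-04, -4.45262611e+01, -3.51693034e+01, -2.56667736e-04,
        5.81481348e-03,  7.70005329e-06]), 'eef_pos': array([0.18704058, 0.54324249, 0.19707797]), 'eef_rot': array([-2.61316426e-04,  1.65145818e-01,  9.86268925e-01, -6.31463003e-04]), 'wrist_force': array([-0.80874398, -0.16055878, -0.04719643]), 'torque': array([-0.00767901, -0.03810726, -0.01198687]), 'grasp_force': 0.0, 'opening': 1.0010487297126336}
```

View pics/a.png

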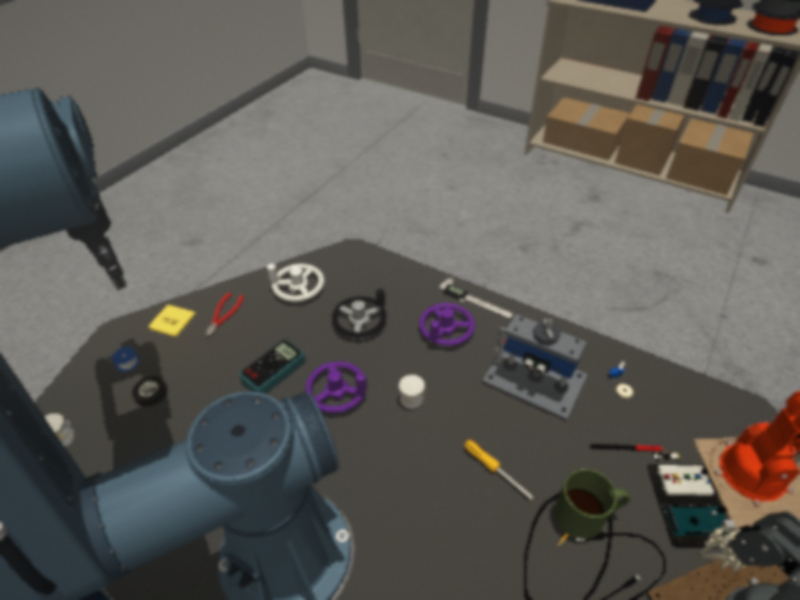

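View pics/b.png

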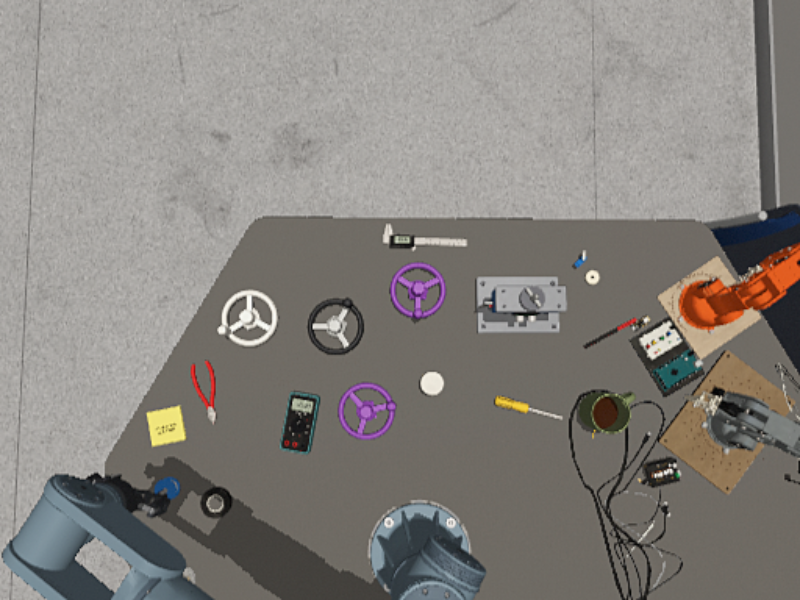

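The scene shows the candidates. In the 800x600 top picture they are:
- black rim with metal hub: (336,326), handle near (348,303)
- white wheel: (248,318)
- purple wheels: (417,291) and (367,410)
- small black ring, probably tape: (216,503)

I choose the black one at (336,326). The lift spindle is near (532,298).

```bash
python3 - <<'E'
from h import *
a=cv2.imread("pics/scene0.png");b=cv2.imread("pics/top0.png")
T=model("top");S=model("scene")
c=[cv2.resize(b[180:240,185:245],(400,400),interpolation=2),cv2.resize(a[180:225,205:250],(400,400),interpolation=2)]
c2=[cv2.resize(b[165:225,300:360],(400,400)),]
cv2.imwrite("pics/c.png",np.hstack(c))
k=.64
h=onz(T,336*k,326*k,.06);hd=onz(T,348*k,303*k,.077);s=onz(T,532*k,298*k,.194)
print("hub",h,"handle",hd,"spindle",s)
print("tri hub",tri([ray(T,336*k,326*k),ray(S,358*k,311*k)]),"tri spindle",tri([ray(T,532*k,298*k),ray(S,546*k,327*k)]))
E
```

```text
hub [0.50701063 0.18962492 0.06      ] handle [0.5570128  0.16249576 0.077     ] spindle [ 0.55843755 -0.2169146   0.194     ]
tri hub (array([0.50789108, 0.19209236, 0.03743528]), [0.0008873447541439474, 0.0008873447541440256]) tri spindle (array([ 0.56140033, -0.22318737,  0.16922337]), [0.0005703917484871594, 0.0005703917484873091])
```

View pics/c.png

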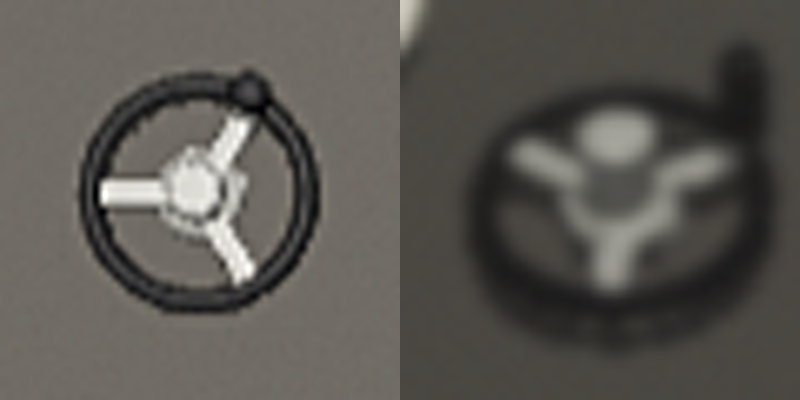

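Crop confirms the black rim, silver hub and upright black handle at the upper right. I'm moving the wrist camera over it.

Request:
carry_out(deltas="-413 -222 -80 0 0 0 0;-413 -222 -80 0 0 0 0;-413 -222 -80 0 0 0 0;-413 -222 -80 0 0 0 0;-413 -222 -80 0 0 0 0;-413 -222 -80 0 0 0 0;-413 -222 -80 0 0 0 0;-413 -222 -80 0 0 0 0;-413 -222 -80 0 0 0 0;-413 -222 -80 0 0 0 0.45;-413 -222 -80 0 0 0 0.45;-413 -222 -80 0 0 0 0.45")

```text
time_s: 1.65
eef_pos: [0.5047, 0.2002, 0.2777]
eef_rot: [-0.0, 0.164, 0.986, 0.0]
wrist_force: [-0.1, 0.3, -0.7]
opening: 0.55
grasp_force: 0.0
```

```bash
python3 - <<'E'
from h import *
im,M=snap("wrist","w1.png");o=sensors.get_obs();print(o["eef_pos"],o["eef_rot"],o["opening"],o["time_s"])
cv2.imwrite("pics/w1b.png",cv2.resize(im,(800,600)))
E
```

```text
[0.50486093 0.20008988 0.27775668] [-3.81891350e-05  1.64347539e-01  9.86402496e-01  1.82541917e-05] 0.5465894646925545 1.7
```

View pics/w1b.png

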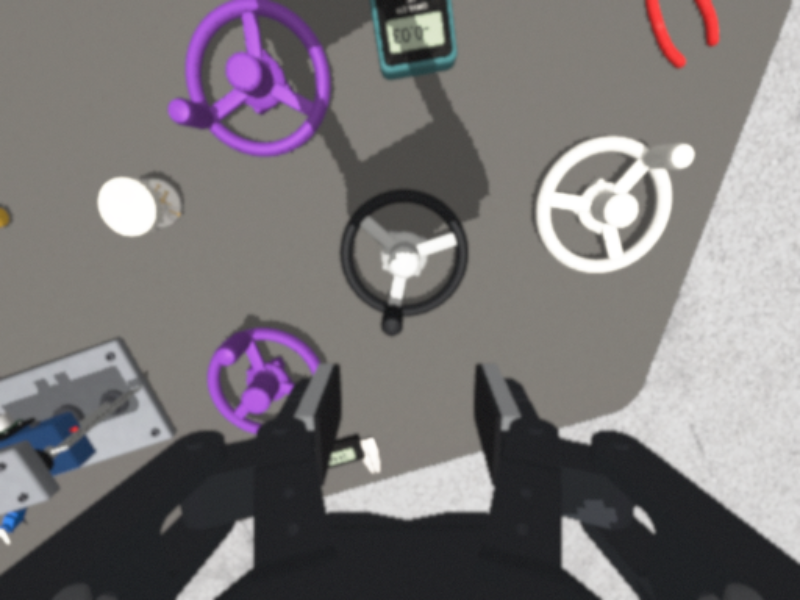

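The black wheel is in the middle of the view: hub top at (404,262), rim centre at (404,252), handle top at (392,325). The lift is at lower left.

```bash
python3 - <<'E'
from h import *
im=cv2.imread("pics/w1.png");d=np.load("pics/w1.png.npy");M=model("wrist",{"eef_pos":d[:3],"eef_rot":d[3:]});T=model("top")
k=.64
g=cv2.cvtColor(im,cv2.COLOR_BGR2GRAY);m=(g<42).astype(np.uint8);m[:115]=0;m[225:]=0;m[:,:210]=0;m[:,305:]=0
cs,_=cv2.findContours(m,cv2.RETR_LIST,cv2.CHAIN_APPROX_NONE)
for c in sorted(cs,key=len)[-3:]: print(len(c),cv2.fitEllipse(c))
rc=onz(M,404*k,252*k,.02)
hub=ray(M,404*k,262*k);hd=ray(M,392*k,325*k)
tb=lambda x,y:ray(T,185+x*60/400,180+y*60/400)
print("rim c z.02",rc,"hub z.06",onz(M,404*k,262*k,.06),"handle z.077",onz(M,392*k,325*k,.077))
print("tri hub",tri([hub,tb(197,188)]),"handle",tri([hd,tb(251,90)]),"rim(top)",onz(T,185+200*.15,180+193*.15,.02))
E
```

```text
77 ((347.4147033691406, 220.07965087890625), (94.1144027709961, 143.9821319580078), 0.0)
151 ((258.6705627441406, 149.0675506591797), (50.42416000366211, 66.71573638916016), 91.90703582763672)
152 ((153.98167419433594, 546.5401000976562), (162.95053100585938, 720.7786254882812), 0.0)
rim c z.02 [0.50939422 0.19607925 0.02      ] hub z.06 [0.51143909 0.19563019 0.06      ] handle z.077 [0.55997535 0.16745932 0.077     ]
tri hub (array([0.51090728, 0.19353664, 0.05258381]), [0.002475654341109272, 0.0024756543411092943]) handle (array([0.56069581, 0.16481574, 0.06994778]), [0.0022275136593898856, 0.0022275136593900968]) rim(top) [0.50839087 0.1928598  0.02      ]
```

Request:
carry_out(deltas="-7 -4 50 0 0 0.1 0.45;-7 -4 100 0 0 0.19 0.45;-7 -4 150 0 0 0.19 0.45;-7 -4 158 0 0 0.19 0.45;-7 -4 158 0 0 0.19 0.45;-7 -4 158 0 0 0.19 0.45")

```text
time_s: 2.45
eef_pos: [0.5126, 0.1936, 0.1224]
eef_rot: [0.002, 0.258, 0.966, 0.001]
wrist_force: [-0.0, 0.0, -0.2]
opening: 0.549
grasp_force: 0.0
```

```bash
python3 - <<'E'
from h import *
im,M=snap("wrist","w2.png");o=sensors.get_obs();print(o["eef_pos"],o["eef_rot"],o["opening"],o["time_s"])
cv2.imwrite("pics/w2b.png",cv2.resize(im,(800,600)))
for p in ([.51,.194,.06],[.559,.165,.077]): print(proj(M,p)/.64)
E
```

```text
[0.51258395 0.19355396 0.12234117] [2.00815688e-03 2.57825709e-01 9.66188977e-01 8.55483542e-04] 0.5504092226142969 2.5
[403.62204732 298.25523567]
[402.34220356 402.65103743]
```

View pics/w2b.png

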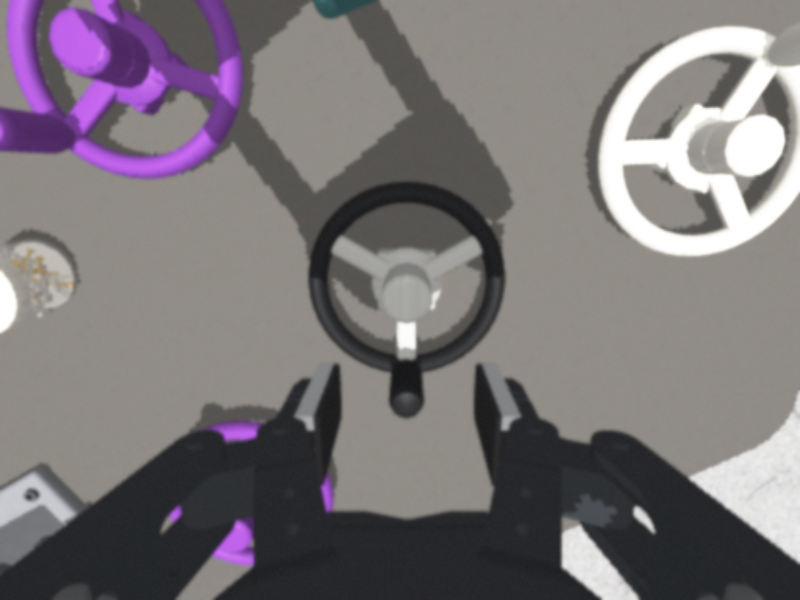

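Hub top at (405,297) and handle top at (407,402) agree with the predicted positions to within 5 px. I'm descending and gripping.

Request:
carry_out(deltas="2 -1 40 0 0 0 0.45;2 -1 75 0 0 0 0.45;2 -1 96 0 0 0 0.45;2 -1 96 0 0 0 0.45;2 -1 96 0 0 0 0.45;2 -1 96 0 0 0 0.9;2 -1 96 0 0 0 0.9;2 -1 96 0 0 0 0.9;2 -1 96 0 0 0 0.9;2 -1 96 0 0 0 0.9")

```text
time_s: 3.75
eef_pos: [0.5108, 0.1931, 0.0268]
eef_rot: [0.002, 0.258, 0.966, 0.0]
wrist_force: [-2.3, -3.0, 12.9]
opening: 0.1
grasp_force: 6.6
```

```bash
python3 - <<'E'
from h import *
im,M=snap("wrist","w3.png");o=sensors.get_obs();print(o)
cv2.imwrite("pics/w3b.png",cv2.resize(im,(800,600)))
E
```

```text
{'time_s': 3.8, 'q': array([ 1.44604651e-01,  3.33721185e-01,  1.80353457e+00, -1.17767500e-03,
        9.99955385e-01, -9.04012917e-01]), 'dq': array([ 1.58376008e-03, -1.54106191e-03,  7.39818235e-05,  8.87590408e-04,
       -5.42247000e-05, -5.54056934e-04]), 'joint_efforts': array([ 1.02564935e+00, -3.89690387e+01, -2.51005125e+01,  6.91965837e-01,
       -9.66775976e-01,  4.59536619e-03]), 'eef_pos': array([0.51084515, 0.19307938, 0.02677728]), 'eef_rot': array([2.20874316e-03, 2.57826160e-01, 9.66188711e-01, 4.08698224e-04]), 'wrist_force': array([-3.10836149, -2.01522288, 13.50370209]), 'torque': array([-0.5339568 ,  0.47829592, -0.0204219 ]), 'grasp_force': 6.563270062906668, 'opening': 0.09813194903496478}
```

View pics/w3b.png

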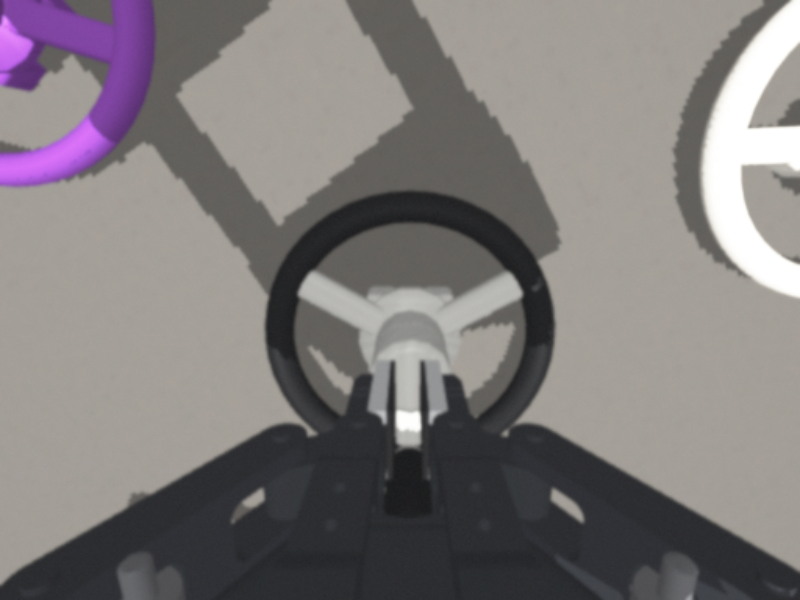

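The pads missed the boss. It is now 20 mm or so ahead of them (hub near (411,325), pads at y≈365), and the fingers straddle a spoke. I'm checking whether the wheel moved.

```bash
python3 - <<'E'
from h import *
def L(f):
    d=np.load(f"pics/{f}.png.npy");return model("wrist",{"eef_pos":d[:3],"eef_rot":d[3:]})
k=.64
M2,M3=L("w2"),L("w3")
# left & right rim outermost + top edge
for M,l,r,t in((M2,(310,277),(504,277),(407,183)),(M3,(266,327),(554,327),(411,191))):
    print([onz(M,p[0]*k,p[1]*k,.02).round(4) for p in(l,r,t)])
print("hub w2",onz(M2,405*k,297*k,.06),"w3",onz(M3,411*k,325*k,.06))
im,T=snap("top","top3.png");S=snap("scene","scene3.png")[0]
cv2.imwrite("pics/c3.png",np.hstack([cv2.resize(im[160:260,165:265],(400,400),interpolation=2),cv2.resize(S[165:245,190:270],(400,400),interpolation=2)]))
print("tcp px3",proj(M3,[*sensors.get_obs()["eef_pos"]])/k)
E
```

```text
[array([0.4771, 0.1422, 0.02  ]), array([0.5403, 0.2522, 0.02  ]), array([0.4572, 0.2267, 0.02  ])]
[array([0.4752, 0.1421, 0.02  ]), array([0.5391, 0.2532, 0.02  ]), array([0.4563, 0.2271, 0.02  ])]
hub w2 [0.5097464  0.19504877 0.06      ] w3 [0.49370792 0.20523602 0.06      ]
tcp px3 [405.31070171 344.26963203]
```

View pics/c3.png

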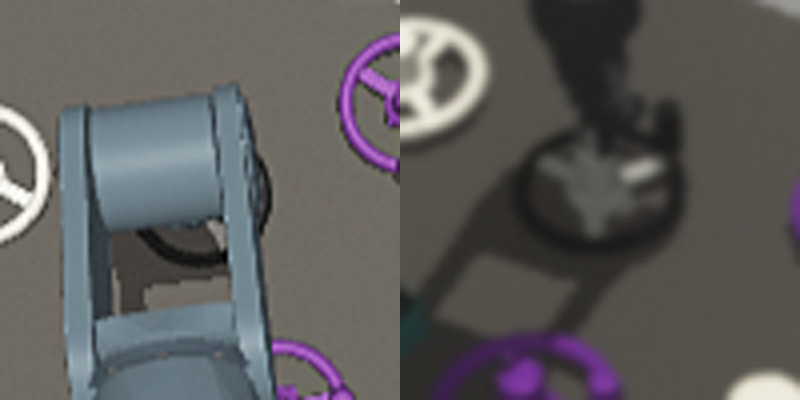

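The wheel has not moved: its rim position is unchanged. The finger tips sit on top of the boss, roughly 35 mm behind the reported TCP, which fits the 13 N upward force and both views. I'll open, go 20 mm lower and close again.

Request:
carry_out(deltas="0 1 0 0 0 0 0.45;0 1 0 0 0 0 0.45;0 1 0 0 0 0 0.45;0 1 0 0 0 0 0.45;0 1 7 0 0 0 0.45;0 1 14 0 0 0 0.45;0 1 20 0 0 0 0.45;0 1 20 0 0 0 0.45;0 1 20 0 0 0 0.45")

```text
time_s: 5.03
eef_pos: [0.5091, 0.1942, 0.0038]
eef_rot: [0.0, 0.258, 0.966, -0.0]
wrist_force: [0.8, 0.1, 0.1]
opening: 0.548
grasp_force: 0.0
```

Request:
carry_out(deltas="0 0 0 0 0 0 0.65;0 0 0 0 0 0 0.9;0 0 0 0 0 0 0.9;0 0 0 0 0 0 0.9;0 0 0 0 0 0 0.9;0 0 0 0 0 0 0.9")

```text
time_s: 5.78
eef_pos: [0.5096, 0.1944, 0.0044]
eef_rot: [0.0, 0.258, 0.966, 0.0]
wrist_force: [0.2, 2.2, 6.0]
opening: 0.325
grasp_force: 59.3
```

Gripped: opening 0.325, 59 N. I'll lift, then carry it to a spot from which the wrist camera sees the spindle ahead.

Request:
carry_out(deltas="0 0 -20 0 0 0 0.9;0 0 -70 0 0 0 0.9;0 0 -130 0 0 0 0.9;0 0 -190 0 0 0 0.9;0 0 -250 0 0 0 0.9;0 0 -250 0 0 0 0.9")

```text
time_s: 6.52
eef_pos: [0.5117, 0.1944, 0.2589]
eef_rot: [0.004, 0.258, 0.966, 0.002]
wrist_force: [0.5, 0.7, -3.8]
opening: 0.32
grasp_force: 60.3
```

Request:
carry_out(deltas="-40 -33 0 0 0 0 0.9;-80 -66 0 0 0 0 0.9;-120 -100 0 0 0 0 0.9;-160 -133 0 0 0 0 0.9;-200 -166 0 0 0 0 0.9;-240 -200 0 0 0 0 0.9;-280 -233 0 0 0 0 0.9;-320 -266 0 0 0 0 0.9;-360 -300 0 0 0 0 0.9;-397 -330 0 0 0 0 0.9;-397 -330 0 0 0 0 0.9;-397 -330 0 0 0 0 0.9")

```text
time_s: 8.02
eef_pos: [0.6874, -0.2891, 0.2502]
eef_rot: [-0.003, 0.258, 0.966, 0.001]
wrist_force: [0.3, -0.5, -3.7]
opening: 0.326
grasp_force: 60.4
```

```bash
python3 - <<'E'
from h import *
im,M=snap("wrist","w4.png");o=sensors.get_obs();print(o["eef_pos"],o["eef_rot"],o["opening"],o["time_s"],o["wrist_force"],o["grasp_force"],o["q"])
cv2.imwrite("pics/w4b.png",cv2.resize(im,(800,600),interpolation=2))
print(proj(M,[.559,-.218,.194])/.64)
E
```

```text
[ 0.68781992 -0.28851213  0.25135679] [-1.88690665e-03  2.57711237e-01  9.66219879e-01  7.09239134e-04] 0.3247284968867765 8.075 [ 0.19568668 -0.00782909 -3.95684344] 60.419641687940384 [-5.55890330e-01  5.35471452e-01  1.03728907e+00  2.59051201e-04
  1.57285539e+00 -1.60538021e+00]
[400.28195612   2.77107683]
```

View pics/w4b.png

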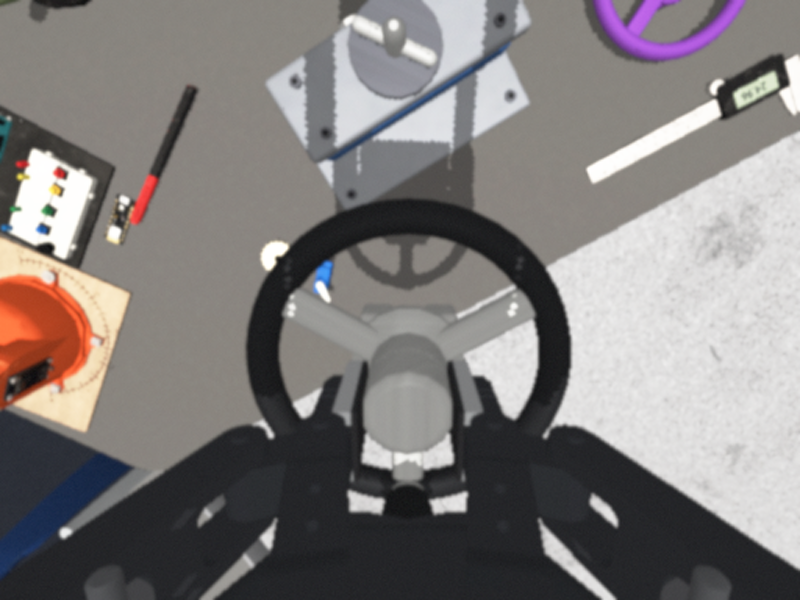

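The spindle end shows at (393,22) and the collar centre at about (395,50). The pin runs from (350,22) to (435,60). The wheel is held level, with the rim spanning (247..571, 350) and its far edge at (409,200).

```bash
cat >> h.py <<'E'
def L(f,n="wrist"):
    d=np.load(f"pics/{f}.png.npy");return model(n,{"eef_pos":d[:3],"eef_rot":d[3:]}),d[:3],R.from_quat(d[[4,5,6,3]]).as_matrix()
E
python3 - <<'E'
from h import *
M,p,Rm=L("w4");k=.64
P=lambda u,v,z:onz(M,u*k,v*k,z)
print("tip",P(394,20,.194),"collar",P(396,48,.16))
im=cv2.imread("pics/w4.png");g=cv2.cvtColor(im,cv2.COLOR_BGR2GRAY)
m=(g[:50,215:290]>170).astype(np.uint8);ys,xs=np.nonzero(m);
r=m[:, :];cs,_=cv2.findContours(m,0,2)
for c in cs:
    if cv2.contourArea(c)>15: print("bright",[(round((x+215)/k),round(y/k)) for x,y in c[:,0][[c[:,0,0].argmin(),c[:,0,0].argmax()]]],cv2.contourArea(c))
a,b=P(350,23,.171),P(435,59,.171);print("pin",a,b,np.degrees(np.arctan2(*(b-a)[1::-1])),np.linalg.norm(b-a),(a+b)/2)
zr=p[2]-.0044+.02
for u,v in((247,350),(571,350),(409,200)): print("rim tool",((P(u,v,zr)-p)@Rm*1000).round(1))
for u,v,z in((407,410,.06),(407,492,.077)):print("hub/handle tool",((P(u,v,p[2]-.0044+z)-p)@Rm*1000).round(1))
print("toolx",Rm[:,0],np.degrees(np.arctan2(Rm[1,0],Rm[0,0])))
T=model("top");print("top spindle tip",onz(T,532*k,298*k,.194),tri([ray(T,532*k,298*k),ray(M,394*k,20*k)]))
E
```

```text
tip [ 0.56357495 -0.22404344  0.194     ] collar [ 0.56651508 -0.22558027  0.16      ]
bright [(402, 50), (436, 59)] 190.0
bright [(388, 22), (398, 27)] 42.0
bright [(336, 34), (381, 41)] 460.0
bright [(422, 0), (452, 72)] 425.0
pin [ 0.54733667 -0.2414418   0.171     ] [ 0.58357626 -0.21157493  0.171     ] 39.49364691939158 0.04696102312600969 [ 0.56545647 -0.22650837  0.171     ]
rim tool [  3.9 -62.8 -15.6]
rim tool [  3.9  65.9 -15.5]
rim tool [ 62.    1.4 -15.3]
hub/handle tool [  0.6   0.7 -55.6]
hub/handle tool [-15.7   0.7 -72.7]
toolx [-0.86668599  0.49882259  0.00560619] 150.07734835075416
top spindle tip [ 0.55843755 -0.2169146   0.194     ] (array([ 0.55970085, -0.22138054,  0.17736065]), [0.000816574179410751, 0.0008165741794108173])
```

Request:
carry_out(deltas="20 -22 0 0 0 0.15 0.9;40 -43 0 0 0 0.3 0.9;40 -43 0 0 0 0.358 0.9;40 -43 0 0 0 0.358 0.9;40 -43 0 0 0 0.358 0.9")

```text
time_s: 8.7
eef_pos: [0.6328, -0.306, 0.2539]
eef_rot: [0.0, 0.425, 0.905, 0.0]
wrist_force: [1.4, 0.1, -4.4]
opening: 0.327
grasp_force: 60.5
```

```bash
python3 - <<'E'
from h import *
im,M=snap("wrist","w5.png");o=sensors.get_obs();print(o["eef_pos"],o["eef_rot"],o["time_s"])
c=im[20:150,180:330];c=cv2.resize(c,(600,520),interpolation=2)
t=cv2.imread("pics/top0.png")[165:217,318:358];t=cv2.resize(t,None,fx=5,fy=10,interpolation=2)
cv2.imwrite("pics/w5b.png",np.hstack([c,t]))
print(proj(M,[.565,-.2255,.194]),proj(M,[.565,-.2255,.16]))
E
```

```text
[ 0.63288761 -0.30621703  0.25378227] [-3.23165467e-05  4.24855879e-01  9.05261001e-01  2.70504417e-05] 8.75
[258.2285092   64.93083741] [258.47999781  70.73419724]
```

View pics/w5b.png

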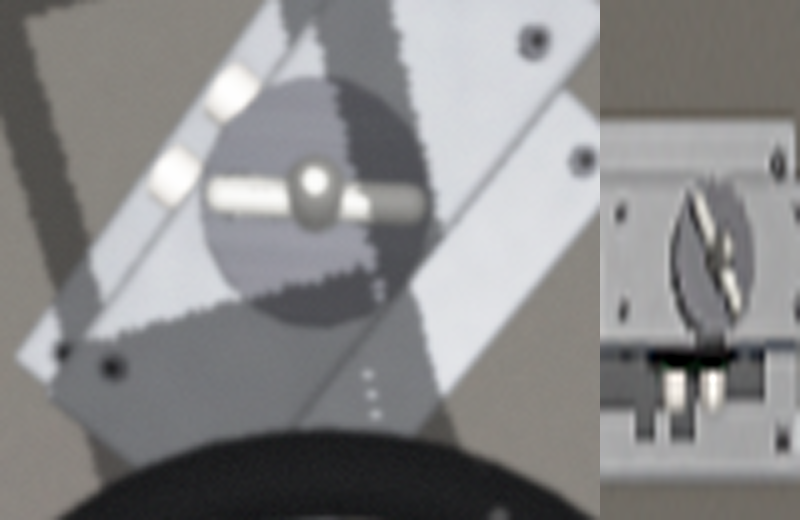

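The crop (scale 4) shows the collar centre at (317,200), the tip at (316,180) and the pin from (207,193) to (424,203), close to the prediction. I'll work out the remaining offsets, using the same camera for the wheel.

```bash
python3 - <<'E'
from h import *
from scipy.optimize import least_squares
M,p,Rm=L("w5");T=lambda X:((X-p)@Rm*1000).round(1)
N=lambda x,y:(180+x/4,20+y/4)
print("collar",T(onz(M,*N(317,200),.16)),"tip",T(onz(M,*N(316,180),.194)))
a,b=[onz(M,*N(*q),.169) for q in((207,193),(424,203))];ta,tb=T(a),T(b)
print("pin",ta,tb,"angle from tool y deg",np.degrees(np.arctan2(-(tb-ta)[0],(tb-ta)[1])))
im=cv2.imread("pics/w5.png");g=cv2.GaussianBlur(cv2.cvtColor(im,6),(3,3),0)
# rim outer edge: from outside inward along rays from rim image centre
c0=np.array([262,222.]);pts=[]
for t in np.radians(np.arange(185,356,3)):
    d=np.array([np.cos(t),np.sin(t)]);rr=np.arange(125,75,-.5)
    v=[g[int(round(y)),int(round(x))] for x,y in c0+rr[:,None]*d]
    i=next((i for i in range(len(v)-8) if max(v[i:i+8])<48),None)
    if i: pts.append(c0+rr[i]*d)
for zc in(-.0156,-.0206,-.0106):
    X=np.array([((onz(M,u,v,p[2]-zc)-p)@Rm)[:2] for u,v in pts])
    f=lambda q:np.hypot(*(X-q[:2]).T)-q[2]
    s=least_squares(f,[0,0,.064],loss="soft_l1",f_scale=.001);print(len(pts),s.x*1000,np.std(f(s.x))*1000)
E
```

```text
collar [105.9  -0.   93.9] tip [ 1.053e+02 -1.000e-01  5.990e+01]
pin [106.2 -23.6  84.9] [104.2  23.1  84.9] angle from tool y deg 2.452282185076838
57 [-1.00836926  1.34187727 63.40361996] 0.25210069496554677
57 [ 1.264137    1.32637805 61.4379548 ] 0.24428503083632147
57 [-3.28089065  1.35737702 65.36929052] 0.2599163888917794
```

Request:
carry_out(deltas="36 0 0 0 0 0.02 0.9;72 -1 0 0 0 0.04 0.9;107 -1.4 0 0 0 0.04 0.9;107 -1.4 0 0 0 0.04 0.9;107 -1.4 15 0 0 0.04 0.9;107 -1.4 30 0 0 0.04 0.9;107 -1.4 45 0 0 0.04 0.9;107 -1.4 45 0 0 0.04 0.9")

```text
time_s: 9.75
eef_pos: [0.5622, -0.2251, 0.2059]
eef_rot: [-0.002, 0.444, 0.896, 0.0]
wrist_force: [0.9, 0.4, -3.5]
opening: 0.327
grasp_force: 60.5
```

Request:
carry_out(deltas="0 0 3 0 0 0 0.9;0 0 6 0 0 0 0.9;0 0 9 0 0 0 0.9;0 0 12 0 0 0 0.9;0 0 15 0 0 0 0.9;0 0 18 0 0 0 0.9")

```text
time_s: 10.5
eef_pos: [0.5633, -0.2256, 0.1906]
eef_rot: [0.0, 0.444, 0.896, -0.0]
wrist_force: [0.6, -1.5, -3.7]
opening: 0.324
grasp_force: 60.6
```

Request:
carry_out(deltas="0 0 3 0 0 0 0.9;0 0 6 0 0 0 0.9;0 0 9 0 0 0 0.9;0 0 12 0 0 0 0.9;0 0 12 0 0 0 0.9")

```text
time_s: 11.12
eef_pos: [0.5632, -0.2255, 0.1784]
eef_rot: [-0.0, 0.444, 0.896, 0.0]
wrist_force: [0.0, -0.5, -4.0]
opening: 0.327
grasp_force: 60.6
```

Request:
carry_out(deltas="0 0 3 0 0 0 0.9;0 0 6 0 0 0 0.9;0 0 9 0 0 0 0.9;0 0 9 0 0 0 0.9")

```text
time_s: 11.62
eef_pos: [0.5631, -0.2254, 0.1693]
eef_rot: [-0.0, 0.444, 0.896, 0.0]
wrist_force: [-0.2, -0.4, -3.1]
opening: 0.329
grasp_force: 60.6
```

Request:
carry_out(deltas="0 0 2 0 0 0 0.9;0 0 4 0 0 0 0.9;0 0 4 0 0 0 0.9")

```text
time_s: 12.0
eef_pos: [0.5632, -0.2255, 0.1655]
eef_rot: [-0.0, 0.444, 0.896, 0.0]
wrist_force: [-0.2, -0.1, -4.0]
opening: 0.323
grasp_force: 60.6
```

Request:
carry_out(deltas="0 0 0 0 0 0 0.55;0 0 0 0 0 0 0.45;0 0 0 0 0 0 0.45;0 0 0 0 0 0 0.45;0 0 -15 0 0 0 0.45;0 0 -40 0 0 0 0.45;0 0 -80 0 0 0 0.45;40 0 -80 0 0 0 0.45;40 0 -80 0 0 0 0.45")

```text
time_s: 13.12
eef_pos: [0.5386, -0.1924, 0.2476]
eef_rot: [0.001, 0.443, 0.896, 0.0]
wrist_force: [0.5, 0.4, -0.9]
opening: 0.554
grasp_force: 0.0
```

```bash
python3 - <<'E'
from h import *
im,M=snap("wrist","w6.png");o=sensors.get_obs();print(o["eef_pos"],o["eef_rot"],o["time_s"],o["wrist_force"])
cv2.imwrite("pics/w6b.png",cv2.resize(im,(800,600),interpolation=2))
c=np.array([.565,-.2255]);print(proj(M,[*c,.22])/.64,[proj(M,[c[0]+.058*.673,c[1]-.058*.74,z])/.64 for z in(.237,.248)])
E
```

```text
[ 0.53915895 -0.19330702  0.24721081] [ 9.23725288e-04  4.43461586e-01  8.96292896e-01 -1.11424017e-04] 13.175 [0.99151328 0.4377582  0.47777559]
[406.2863598  400.13923252] [array([415.74000325, 515.1041562 ]), array([416.20118778, 531.69863882])]
```

View pics/w6b.png

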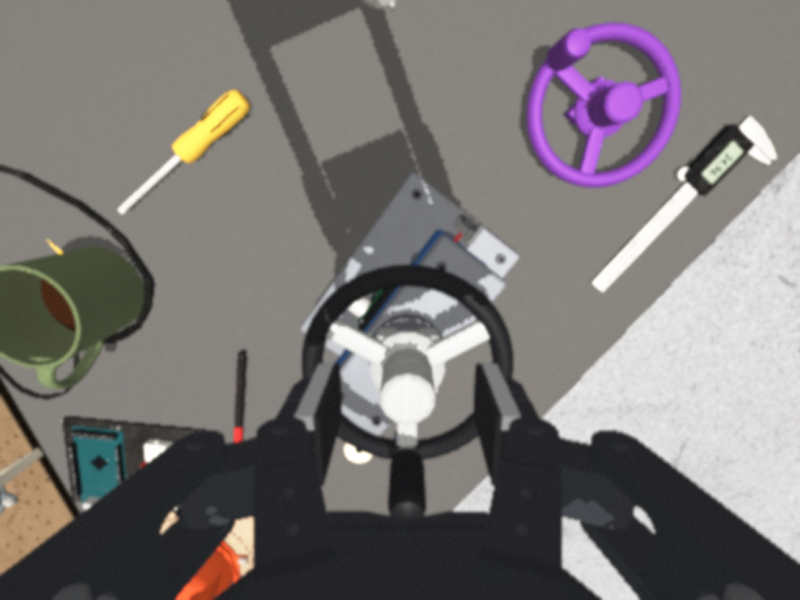

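The wheel sits on the spindle, boss top at (407,400) against (406,400) predicted for fully seated. Handle top is at about (405,503), along the tool's −x. I'm going for the handle.

Request:
carry_out(deltas="-50 0 0 0 0 0 0.45;-99 0 0 0 0 0 0.45;-99 0 0 0 0 0 0.45;-99 0 25 0 0 0 0.45;-99 0 50 0 0 0 0.45;-99 0 72 0 0 0 0.45;-99 0 72 0 0 0 0.45")

```text
time_s: 14.05
eef_pos: [0.5978, -0.2716, 0.1718]
eef_rot: [-0.002, 0.444, 0.896, 0.0]
wrist_force: [-0.0, 0.4, 0.5]
opening: 0.548
grasp_force: 0.0
```

Request:
carry_out(deltas="0 0 0 0 0 0 0.65;0 0 0 0 0 0 0.9;0 0 0 0 0 0 0.9;0 0 0 0 0 0 0.9;0 0 0 0 0 0 0.9;0 0 0 0 0 0 0.9")

```text
time_s: 14.8
eef_pos: [0.6001, -0.2733, 0.1753]
eef_rot: [0.002, 0.444, 0.896, -0.0]
wrist_force: [1.8, -1.4, 5.8]
opening: 0.217
grasp_force: 58.9
```

```bash
python3 - <<'E'
from h import *
o=sensors.get_obs();print(o["q"],o["eef_pos"],o["eef_rot"],o["torque"])
def rows(C,R_,a0,steps,extra=""):
    print("; ".join(f"{C[0]+R_*np.cos(a):.0f} {C[1]+R_*np.sin(a):.0f} 0 0 0 0 0.9" for a in a0+np.array(steps)))
# tool frame: centre at +58 x; handle angle pi; clockwise seen from above = positive about tool z (down)
rows((58,0),58,np.pi,np.radians(np.arange(1,13)*15))
rows((-58,0),58,0,np.radians(np.arange(1,13)*15))
E
```

```text
[-6.06984491e-01  3.80808709e-01  1.40329658e+00 -2.36810005e-05
  1.35416841e+00 -1.25784626e+00] [ 0.60007341 -0.27330614  0.17533191] [ 1.63988300e-03  4.43915912e-01  8.96066911e-01 -2.54537283e-04] [-0.1501158  -0.23960681 -0.02138844]
2 -15 0 0 0 0 0.9; 8 -29 0 0 0 0 0.9; 17 -41 0 0 0 0 0.9; 29 -50 0 0 0 0 0.9; 43 -56 0 0 0 0 0.9; 58 -58 0 0 0 0 0.9; 73 -56 0 0 0 0 0.9; 87 -50 0 0 0 0 0.9; 99 -41 0 0 0 0 0.9; 108 -29 0 0 0 0 0.9; 114 -15 0 0 0 0 0.9; 116 -0 0 0 0 0 0.9
-2 15 0 0 0 0 0.9; -8 29 0 0 0 0 0.9; -17 41 0 0 0 0 0.9; -29 50 0 0 0 0 0.9; -43 56 0 0 0 0 0.9; -58 58 0 0 0 0 0.9; -73 56 0 0 0 0 0.9; -87 50 0 0 0 0 0.9; -99 41 0 0 0 0 0.9; -108 29 0 0 0 0 0.9; -114 15 0 0 0 0 0.9; -116 0 0 0 0 0 0.9
```

Request:
carry_out(deltas="2 -15 0 0 0 0 0.9; 8 -29 0 0 0 0 0.9; 17 -41 0 0 0 0 0.9; 29 -50 0 0 0 0 0.9; 43 -56 0 0 0 0 0.9; 58 -58 0 0 0 0 0.9")

```text
time_s: 15.55
eef_pos: [0.5184, -0.2624, 0.1752]
eef_rot: [0.002, 0.444, 0.896, -0.0]
wrist_force: [4.2, 0.0, 3.6]
opening: 0.219
grasp_force: 58.9
```

```bash
python3 - <<'E'
from h import *
o=sensors.get_obs();q=o["eef_rot"];Rm=R.from_quat([*q[1:],q[0]]).as_matrix();print("force tool",o["wrist_force"]@Rm,(o["eef_pos"]-[.5639,-.2265,.16])@Rm)
E
```

```text
force tool [-2.51376963  3.34043217 -3.60218931] [-0.00109687 -0.0578885  -0.01530647]
```

Request:
carry_out(deltas="15 2 0 0 0 0 0.9;29 8 0 0 0 0 0.9;41 17 0 0 0 0 0.9;50 29 0 0 0 0 0.9;56 43 0 0 0 0 0.9;58 58 0 0 0 0 0.9;56 73 0 0 0 0 0.9;50 87 0 0 0 0 0.9;41 99 0 0 0 0 0.9;29 108 0 0 0 0 0.9;15 114 0 0 0 0 0.9;0 116 0 0 0 0 0.9")

```text
time_s: 17.05
eef_pos: [0.6106, -0.1906, 0.175]
eef_rot: [0.0, 0.443, 0.896, 0.0]
wrist_force: [-1.1, 2.7, 7.1]
opening: 0.222
grasp_force: 59.5
```

```bash
cat >> h.py <<'E'
def st():
    o=sensors.get_obs();q=o["eef_rot"];Rm=R.from_quat([*q[1:],q[0]]).as_matrix();f=o["wrist_force"]@Rm;r=((o["eef_pos"]-[.5639,-.2265,.16])@Rm*1000)
    a=np.arctan2(r[1],r[0]);print("r",r.round(1),"ang",np.degrees(a).round(1),"Ftan",(-f[0]*np.sin(a)+f[1]*np.cos(a)).round(1),"Frad",(f[0]*np.cos(a)+f[1]*np.sin(a)).round(1),"Fz",f[2].round(1),"t",o["time_s"],"g",o["grasp_force"])
E
python3 -c "from h import *;st()"
```

```text
r [  0.2  58.9 -15. ] ang 89.8 Ftan -2.8 Frad 0.7 Fz -7.1 t 17.05 g 59.47043898515403
```

Request:
carry_out(deltas="-15 -2 0 0 0 0 0.9;-29 -8 0 0 0 0 0.9;-41 -17 0 0 0 0 0.9;-50 -29 0 0 0 0 0.9;-56 -43 0 0 0 0 0.9;-58 -58 0 0 0 0 0.9;-56 -73 0 0 0 0 0.9;-50 -87 0 0 0 0 0.9;-41 -99 0 0 0 0 0.9")

```text
time_s: 18.18
eef_pos: [0.5568, -0.2847, 0.1752]
eef_rot: [0.002, 0.444, 0.896, -0.0]
wrist_force: [2.9, 0.8, 4.6]
opening: 0.219
grasp_force: 59.1
```

```bash
python3 - <<'E'
from h import *
st()
for s in range(225,560,12):
    a0=np.radians(s);A=np.radians(s+np.array([3,6,9,12]))
    print(s,"; ".join(f"{58*(np.cos(a)-np.cos(a0)):.1f} {58*(np.sin(a)-np.sin(a0)):.1f}" for a in A))
E
```

```text
r [-42.1 -40.9 -15.1] ang -135.9 Ftan -2.8 Frad -1.1 Fz -4.6 t 18.175 g 59.06618479639292
225 2.2 -2.1; 4.5 -4.1; 6.9 -5.9; 9.4 -7.6
237 2.6 -1.6; 5.3 -3.0; 8.0 -4.3; 10.8 -5.5
249 2.9 -1.0; 5.8 -1.9; 8.7 -2.6; 11.7 -3.1
261 3.0 -0.4; 6.0 -0.6; 9.1 -0.7; 12.1 -0.6
273 3.0 0.2; 6.0 0.6; 9.0 1.2; 12.0 1.9
285 2.9 0.9; 5.8 1.9; 8.6 3.0; 11.3 4.3
297 2.7 1.4; 5.3 3.0; 7.8 4.8; 10.2 6.6
309 2.3 2.0; 4.5 4.1; 6.6 6.3; 8.6 8.6
321 1.8 2.4; 3.6 4.9; 5.2 7.5; 6.6 10.2
333 1.3 2.7; 2.5 5.5; 3.5 8.4; 4.3 11.3
345 0.7 3.0; 1.3 5.9; 1.7 8.9; 1.9 12.0
357 0.1 3.0; 0.0 6.1; -0.2 9.1; -0.6 12.1
369 -0.6 3.0; -1.3 5.9; -2.1 8.8; -3.1 11.7
381 -1.2 2.8; -2.5 5.5; -3.9 8.2; -5.5 10.8
393 -1.7 2.5; -3.6 4.9; -5.5 7.2; -7.6 9.4
405 -2.2 2.1; -4.5 4.1; -6.9 5.9; -9.4 7.6
417 -2.6 1.6; -5.3 3.0; -8.0 4.3; -10.8 5.5
429 -2.9 1.0; -5.8 1.9; -8.7 2.6; -11.7 3.1
441 -3.0 0.4; -6.0 0.6; -9.1 0.7; -12.1 0.6
453 -3.0 -0.2; -6.0 -0.6; -9.0 -1.2; -12.0 -1.9
465 -2.9 -0.9; -5.8 -1.9; -8.6 -3.0; -11.3 -4.3
477 -2.7 -1.4; -5.3 -3.0; -7.8 -4.8; -10.2 -6.6
489 -2.3 -2.0; -4.5 -4.1; -6.6 -6.3; -8.6 -8.6
501 -1.8 -2.4; -3.6 -4.9; -5.2 -7.5; -6.6 -10.2
513 -1.3 -2.7; -2.5 -5.5; -3.5 -8.4; -4.3 -11.3
525 -0.7 -3.0; -1.3 -5.9; -1.7 -8.9; -1.9 -12.0
537 -0.1 -3.0; 0.0 -6.1; 0.2 -9.1; 0.6 -12.1
549 0.6 -3.0; 1.3 -5.9; 2.1 -8.8; 3.1 -11.7
```

Normal winding force is about 3 N. Now short arcs, watching for the stop.

Request:
carry_out(deltas="2.2 -2.1 0 0 0 0 0.9;4.5 -4.1 0 0 0 0 0.9;6.9 -5.9 0 0 0 0 0.9;9.4 -7.6 0 0 0 0 0.9")

```text
time_s: 18.68
eef_pos: [0.5452, -0.2818, 0.1753]
eef_rot: [0.002, 0.444, 0.896, -0.0]
wrist_force: [1.2, -2.2, 7.0]
opening: 0.22
grasp_force: 59.2
```

Request:
carry_out(deltas="2.6 -1.6 0 0 0 0 0.9;5.3 -3.0 0 0 0 0 0.9;8.0 -4.3 0 0 0 0 0.9;10.8 -5.5 0 0 0 0 0.9")

```text
time_s: 19.18
eef_pos: [0.5343, -0.2765, 0.1752]
eef_rot: [0.002, 0.444, 0.896, -0.0]
wrist_force: [1.2, -2.0, 6.8]
opening: 0.222
grasp_force: 59.2
```

Request:
carry_out(deltas="2.9 -1.0 0 0 0 0 0.9;5.8 -1.9 0 0 0 0 0.9;8.7 -2.6 0 0 0 0 0.9;11.7 -3.1 0 0 0 0 0.9")

```text
time_s: 19.68
eef_pos: [0.5247, -0.2692, 0.1753]
eef_rot: [0.002, 0.444, 0.896, -0.0]
wrist_force: [1.8, -2.6, 7.2]
opening: 0.222
grasp_force: 59.3
```

Request:
carry_out(deltas="3 -0.4 0 0 0 0 0.9;6 -0.6 0 0 0 0 0.9;9.1 -0.7 0 0 0 0 0.9;12.1 -0.6 0 0 0 0 0.9")

```text
time_s: 20.18
eef_pos: [0.5168, -0.2599, 0.1753]
eef_rot: [0.002, 0.444, 0.896, -0.001]
wrist_force: [1.9, -2.8, 5.8]
opening: 0.22
grasp_force: 59.3
```

Request:
carry_out(deltas="3 0.2 0 0 0 0 0.9;6 0.6 0 0 0 0 0.9;9 1.2 0 0 0 0 0.9;12 1.9 0 0 0 0 0.9")

```text
time_s: 20.68
eef_pos: [0.5109, -0.2493, 0.1752]
eef_rot: [0.001, 0.444, 0.896, -0.001]
wrist_force: [1.0, -2.2, 7.0]
opening: 0.221
grasp_force: 59.3
```

Request:
carry_out(deltas="2.9 0.9 0 0 0 0 0.9;5.8 1.9 0 0 0 0 0.9;8.6 3.0 0 0 0 0 0.9;11.3 4.3 0 0 0 0 0.9")

```text
time_s: 21.18
eef_pos: [0.5074, -0.2377, 0.1752]
eef_rot: [0.001, 0.444, 0.896, -0.001]
wrist_force: [-0.3, -1.9, 6.2]
opening: 0.219
grasp_force: 59.3
```

Request:
carry_out(deltas="2.7 1.4 0 0 0 0 0.9;5.3 3.0 0 0 0 0 0.9;7.8 4.8 0 0 0 0 0.9;10.2 6.6 0 0 0 0 0.9")

```text
time_s: 21.68
eef_pos: [0.5063, -0.2255, 0.1751]
eef_rot: [0.001, 0.444, 0.896, -0.001]
wrist_force: [-0.6, -2.3, 7.4]
opening: 0.219
grasp_force: 59.3
```

Request:
carry_out(deltas="2.3 2.0 0 0 0 0 0.9;4.5 4.1 0 0 0 0 0.9;6.6 6.3 0 0 0 0 0.9;8.6 8.6 0 0 0 0 0.9")

```text
time_s: 22.18
eef_pos: [0.5078, -0.2134, 0.175]
eef_rot: [0.001, 0.444, 0.896, -0.001]
wrist_force: [-2.5, -3.3, 7.7]
opening: 0.221
grasp_force: 59.3
```

Request:
carry_out(deltas="1.8 2.4 0 0 0 0 0.9;3.6 4.9 0 0 0 0 0.9;5.2 7.5 0 0 0 0 0.9;6.6 10.2 0 0 0 0 0.9")

```text
time_s: 22.68
eef_pos: [0.5117, -0.2018, 0.1749]
eef_rot: [0.001, 0.444, 0.896, -0.001]
wrist_force: [-2.6, -2.3, 7.7]
opening: 0.222
grasp_force: 59.3
```

Request:
carry_out(deltas="1.3 2.7 0 0 0 0 0.9;2.5 5.5 0 0 0 0 0.9;3.5 8.4 0 0 0 0 0.9;4.3 11.3 0 0 0 0 0.9")

```text
time_s: 23.18
eef_pos: [0.518, -0.1913, 0.1749]
eef_rot: [0.0, 0.444, 0.896, -0.001]
wrist_force: [-2.7, -0.9, 8.2]
opening: 0.222
grasp_force: 59.4
```

Request:
carry_out(deltas="0.7 3.0 0 0 0 0 0.9;1.3 5.9 0 0 0 0 0.9;1.7 8.9 0 0 0 0 0.9;1.9 12.0 0 0 0 0 0.9")

```text
time_s: 23.68
eef_pos: [0.5263, -0.1824, 0.1748]
eef_rot: [0.0, 0.444, 0.896, -0.001]
wrist_force: [-3.5, -0.5, 8.1]
opening: 0.221
grasp_force: 59.4
```

Request:
carry_out(deltas="0.1 3.0 0 0 0 0 0.9;0 6.1 0 0 0 0 0.9;-0.2 9.1 0 0 0 0 0.9;-0.6 12.1 0 0 0 0 0.9")

```text
time_s: 24.18
eef_pos: [0.5363, -0.1754, 0.1748]
eef_rot: [0.0, 0.444, 0.896, -0.0]
wrist_force: [-2.5, 1.4, 9.0]
opening: 0.225
grasp_force: 59.4
```

Request:
carry_out(deltas="-0.6 3.0 0 0 0 0 0.9;-1.3 5.9 0 0 0 0 0.9;-2.1 8.8 0 0 0 0 0.9;-3.1 11.7 0 0 0 0 0.9")

```text
time_s: 24.68
eef_pos: [0.5475, -0.1707, 0.1748]
eef_rot: [0.0, 0.444, 0.896, -0.0]
wrist_force: [-2.0, 1.1, 8.7]
opening: 0.223
grasp_force: 59.4
```

Request:
carry_out(deltas="-1.2 2.8 0 0 0 0 0.9;-2.5 5.5 0 0 0 0 0.9;-3.9 8.2 0 0 0 0 0.9;-5.5 10.8 0 0 0 0 0.9")

```text
time_s: 25.18
eef_pos: [0.5594, -0.1684, 0.1749]
eef_rot: [0.0, 0.444, 0.896, -0.0]
wrist_force: [-2.5, 0.4, 8.1]
opening: 0.224
grasp_force: 59.5
```

Request:
carry_out(deltas="-1.7 2.5 0 0 0 0 0.9;-3.6 4.9 0 0 0 0 0.9;-5.5 7.2 0 0 0 0 0.9;-7.6 9.4 0 0 0 0 0.9")

```text
time_s: 25.68
eef_pos: [0.5716, -0.1687, 0.175]
eef_rot: [0.0, 0.444, 0.896, -0.0]
wrist_force: [-1.5, 1.7, 8.3]
opening: 0.223
grasp_force: 59.5
```

Request:
carry_out(deltas="-2.2 2.1 0 0 0 0 0.9;-4.5 4.1 0 0 0 0 0.9;-6.9 5.9 0 0 0 0 0.9;-9.4 7.6 0 0 0 0 0.9")

```text
time_s: 26.18
eef_pos: [0.5773, -0.1697, 0.1747]
eef_rot: [-0.007, 0.443, 0.896, -0.002]
wrist_force: [-28.5, 9.6, 26.0]
opening: 0.221
grasp_force: 62.2
```

The force jumped to about 30 N and the hand stopped 6 mm short, so the stop is reached. I'll hold briefly, then back off a quarter turn plus the slot play.

Request:
carry_out(deltas="0 0 0 0 0 0 0.9;0 0 0 0 0 0 0.9")

```text
time_s: 26.42
eef_pos: [0.5774, -0.1696, 0.1748]
eef_rot: [-0.007, 0.443, 0.896, -0.002]
wrist_force: [-24.9, 8.4, 23.3]
opening: 0.221
grasp_force: 61.9
```

```bash
python3 -c "from h import *;st()"
```

```text
r [ 37.2  45.1 -14.8] ang 50.5 Ftan -26.4 Frad 2.6 Fz -23.0 t 26.425 g 61.92125185159966
```

Request:
carry_out(deltas="9.4 -7.6 0 0 0 0 0.9;18.6 -19.6 0 0 0 0 0.9;24.4 -33.6 0 0 0 0 0.9;26.4 -48.6 0 0 0 0 0.9;24.4 -63.6 0 0 0 0 0.9;18.6 -77.6 0 0 0 0 0.9;9.4 -89.6 0 0 0 0 0.9;6.5 -92.4 0 0 0 0 0.9;6.5 -92.4 0 0 0 0 0.9")

```text
time_s: 27.55
eef_pos: [0.5062, -0.2233, 0.1749]
eef_rot: [0.001, 0.444, 0.896, -0.0]
wrist_force: [-0.0, -0.3, 7.6]
opening: 0.222
grasp_force: 59.5
```

```bash
python3 -c "from h import *;st()"
```

```text
r [ 37.5 -44.  -15. ] ang -49.6 Ftan -0.3 Frad -0.0 Fz -7.6 t 27.55 g 59.45581655949354
```

Request:
carry_out(deltas="0 0 0 0 0 0 0.65;0 0 0 0 0 0 0.55;0 0 0 0 0 0 0.55;0 0 0 0 0 0 0.55;0 0 -20 0 0 0 0.55;0 0 -60 0 0 0 0.55;0 0 -110 0 0 0 0.55;0 0 -110 0 0 0 0.55")

```text
time_s: 28.55
eef_pos: [0.5081, -0.2239, 0.2888]
eef_rot: [0.004, 0.444, 0.896, -0.001]
wrist_force: [-0.1, -0.1, 0.3]
opening: 0.447
grasp_force: 0.0
```

Request:
carry_out(deltas="50 0 0 0 0 0 0.55;60 45 0 0 0 0 0.55;60 45 0 0 0 0 0.55;60 45 0 0 0 0 0.55")

```text
time_s: 29.05
eef_pos: [0.5051, -0.1475, 0.283]
eef_rot: [-0.001, 0.444, 0.896, -0.0]
wrist_force: [-0.8, -0.1, 1.1]
opening: 0.453
grasp_force: 0.0
```

```bash
python3 - <<'E'
from h import *
st();im,M=snap("wrist","w7.png");o=sensors.get_obs();q=o["eef_rot"];Rm=R.from_quat([*q[1:],q[0]]).as_matrix()
c=np.array([.564,-.226,.22]);u=proj(M,c)
g=cv2.cvtColor(im,6);m=(g>200).astype(np.uint8);x,y=u.astype(int);print("pred hub",u,"pred if 11mm high",proj(M,c+[0,0,.011]))
n,l,s,ce=cv2.connectedComponentsWithStats(m)
for i in range(1,n):
    if s[i,4]>60 and np.hypot(*(ce[i]-u))<70: print(s[i],ce[i])
# rim outer ellipse -> centre in world at z=.18
pts=[];c0=proj(M,[.564,-.226,.18])
for t in np.radians(np.arange(180,361,4)):
    d=np.array([np.cos(t),np.sin(t)]);rr=np.arange(25,110,.5);v=np.array([g[min(383,max(0,int(round(b))))][min(511,max(0,int(round(a))))] for a,b in c0+rr[:,None]*d])
    w=np.nonzero(v<48)[0]
    if len(w):
        run=w[:np.argmax(np.append(np.diff(w)>2,True))+1];pts.append(c0+rr[run[-1]]*d)
from scipy.optimize import least_squares
for z in(.18,.191):
    X=np.array([onz(M,*p,z)[:2] for p in pts]);f=lambda k:np.hypot(*(X-k[:2]).T)-k[2]
    r=least_squares(f,[.564,-.226,.064],loss="soft_l1",f_scale=.001);print(z,len(pts),r.x.round(4),np.median(abs(f(r.x))))
E
```

```text
r [  98.5    1.1 -122.9] ang 0.6 Ftan -0.7 Frad 0.4 Fz -1.1 t 29.05 g 0.0
pred hub [258.43322407 288.5687468 ] pred if 11mm high [258.35382962 295.59582646]
[252 227  35  11 185] [270.84864865 231.19459459]
[228 239  67  42 927] [254.37971953 259.14778857]
[247 275  29  33 642] [259.91900312 289.26168224]
0.18 46 [ 0.5594 -0.2146  0.051 ] 0.0018631788988000275
0.191 46 [ 0.5556 -0.2097  0.049 ] 0.0017898672708686857
```

The hub top sits at (260,289) against (258,289) predicted for fully seated, or y 296 if it were riding high. It is down and the gripper is clear, so I'm handing in.

```bash
python3 -c "
from bench import ctrl
print(ctrl.hand_in())"
```

```text
the job is handed in; nothing more can be done
None
```

I handed the job in at about 29 s: the handwheel sits fully down on the spindle, was wound to the stop and backed off, with the handle turned back about 100° (about 90–100° at the spindle), and let go. The hand-in returned no verdict, and I did not re-check the jar, caliper, screwdriver and multimeter at the end.

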